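Nest the three steel canisters in their cradle and shut the keeper bar

ROBOT

A 7-joint arm with a two-finger parallel gripper is mounted at the origin on the work surface. World frame = base frame: x ahead of the robot, y to its left, z up, the work surface at z = 0. Lengths are in m, angles in rad, forces in N, time in s.
With the tool pointing down it reaches from about 0.35 to 0.9 m from the base axis. Payload 19.9 kg.
Tool frame: the origin (TCP) lies on the front face of the gripper's body, between the roots of the fingers; the fingertips stand 97 mm ahead of it and the grasp point (between the pads) lies 78 mm ahead of it; z points along the fingers, y is the line along which they close (so a half turn about z gives the same grasp; the last joint's range is limited). The gripper opens to 94 mm and grips with 3 to 60 N. Pads are 16 mm wide; open, the fingers measure 119 mm over their backs; the gripper's body (75 mm by 177 mm) begins 78 mm behind the grasp point.
Start: joints at [-1.173, 0.417, -0.01, 1.614, 0.005, 1.111, -0.053], TCP at [0.266, 0.566, 0.303] pointing down, gripper open.
Joint ranges: [-2.81, 2.81], [-0.39, 2.02], [-1.27, 1.25], [0.06, 2.57], [-1.19, 4.33], [0.19, 2], [-2.82, 2.82]. Speed limits (rad/s): [1.89, 1.89, 2.39, 2.39, 3.01, 3.01, 3.01].

INTERFACE

Orientations are given as a unit quaternion [w, x, y, z].
In Python, from plant import r gives the robot as it stands.
- The arm moves only by the tool send_rows, never from a script. Its arguments are lists of equal length, an entry for each row: "turn": the turn, a rotation vector about the tool's x, y, z in degrees, a list of three; "slide": the shift along the tool's x, y, z in mm, a list of three; "hand": the finger opening in mm, from 0 to 94. In form: {"turn": [[rx, ry, rz], ...], "slide": [[tx, ty, tz], ...], "hand": [hand, ...]}. A call has 1 to 10 rows; each row is the pose to reach, as a shift and turn from the pose commanded when the call began, along the tool's axes at that moment; what a row does not reach only later rows make up. A row lasts 1/8 s, in which the tool goes at most 62.5 mm and 10.7 degrees, less where a joint would pass 70% of its speed; a pose out of reach is approached as far as the arm can. A call with a gripper value outside its range is refused whole. The fingers move at their own pace and stop on an object; the grip force is fixed at half the most. Time passes only in rows, so rows that repeat a pose let the fingers close. It gives the time, the measured TCP pose, the force, the opening and the grip force at its end, in the units of the state.
- r.sense(): the state, without advancing time (a new reading comes with each control period).
- r.capture(name): name is "scene" or "top" or "wrist"; returns (picture, depth): 384x512x3 uint8, red, green, blue; 384x512 float32, m along the optical axis (not along the pixel's ray), 0 where there is no reading.
- r.calibration(name): a dict with "fx", "fy", "cx", "cy" (pixels), "k1" (the pictures are not rectified: a ray, as slopes to the right and down, at radius r is drawn at 1 + k1 r^2 times it, then the intrinsics apply), "rvec" (rotation vector, rad) and "tvec" (3), from world to camera coordinates, as OpenCV has them. Camera axes: x right, y down, z forward; pixel columns grow to the right and rows downward; lengths in m; the calibration is good to about 2 mm. A picture is of the moment at which its call begins: read the wrist's pose just before it. calibration takes no time and is no camera call; for the wrist camera it gives the pose at the moment of the call.
- r.hand_in(): hands the job in; it is judged then, once.
Trained networks look in the newest picture that a camera, given by its name, has taken for a name from the list of things; names that differ only in an ending like _2 or _b are one class to them, and where a whole thing is asked for, a point or a joint stands for the part that bears it (a point fixed in the world has none). Each returns a list of dicts, best first, with "confidence" (0 to 1); they miss things now and then, are a little off and sometimes report something else, mostly with a low value. They report only what shows in the picture. A call takes as long as a camera call. They do not tell look-alikes from the thing itself.
- r.cut_out(query, camera): "mask" (384x512 bool, what is visible of it) and "uv" ([column, row] in pixels, amid what is visible of it).
The state is a dict: "t": time; "joint_positions": joint angles; "joint_velocities": joint speeds; "joint_torque": joint torques, N m; "position": TCP position; "eef_rot": TCP orientation; "ft_force": force on the tool from outside, world axes, zero at the start; "torque": the same for the moment, N m; "grip_width": finger opening in m; "gripper_force": force on a finger pad.
Only numpy, scipy, OpenCV 4.12 (cv2) and the standard library are available. Lean on these libraries where they do the work, as an engineer would, in place of code of your own. Each camera call takes 0.05 s, during which the arm holds its last target. There are 200 camera calls.

TASK

Put the canister set away: slide the medium canister, closed end first, all the way into the large one that lies in the wooden cradle, and the small one all the way into the medium, until each is bottomed and the whole nest is back against the cradle's rear stop; then swing the brass keeper bar down across the mouths until it clicks fully shut. The canisters are thin sheet, so feel for the stops and do not ram them, and leave the other things on the shelf where they are.

Things in the scene. Friction and masses are not known exactly. Their poses are not given: they have to be found in the camera images.
- cradle: Low wooden cradle fixed to the shelf, without a floor. Origin on the shelf, where the large canister's centre is when fully back. +x runs from the open front to the rear stop (inner face x = +55 mm, 50 mm high), +y to the bar's hinge side. Side rails: inner faces y = +-62, x from -45 to +67. Front arms: x -91 to +20, y +-79 to +-93. Rails and arms 34 mm high.
- keeper_hinge (a point): Hinge axis of the keeper bar, parallel to the cradle's x, at cradle local (-81, +86, 40) mm. Its cheek is 51 mm high.
- keeper_tip (a point): Free end of the keeper bar (centre of its round end), 170 mm from the hinge. The bar is a round brass rod of 12 mm diameter. When shut it lies level across the mouth at local x = -81 mm, 40 mm above the shelf.
- keeper (a joint): Keeper bar angle, rad: 0 = level, clicked shut; grows as it swings up; 1.57 upright; more = leaning outward to the cradle's +y side; limit 2.3. Moves in the upright plane across the cradle's front and stays where left. A sprung ball resists from about 0.1 to 0.05 with some 5 to 8 N at the bar's end, then holds it shut.
- large: Largest steel canister, open at one end, lying on its side loose between the cradle's rails, mouth to the front, at first some mm short of the rear stop. Outside 110 long (x) x 114 wide (y) x 80 high mm, walls 3, end panel 4; inside 106 x 108 x 74 mm. Origin: centre of its underside. Mouth at local x = -55, closed end at +55 mm.
- large_floor (a point): Centre of the inner face of the large canister's closed end (local 51, 0, 40 mm).
- medium: Medium steel canister lying on its side on the shelf, beside the lane in front of the cradle. Outside 110 long (x) x 96 wide x 62 high mm, walls 3. Origin: centre of its underside. Mouth at x = -55; closed end at +55, 20 mm thick, bevelled 8 mm all round so it rides over a rim. Inside 90 x 90 x 56 mm. Home, its mouth stands 4 mm proud of the large one's.
- medium_end (a point): Centre of the outer face of the medium canister's closed end (local 55, 0, 31 mm). Pushed high on its rim a canister digs this nose into the sill of the next and jams; pushed low (fingertips leading) it rides up over it.
- medium_floor (a point): Centre of the inner face of the medium canister's closed end (local 35, 0, 31 mm).
- small: Small steel canister lying on its side on the shelf, on the other side of the lane. Outside 94 long (x) x 80 wide x 44 high mm, walls 3, side rims of the mouth turned in 10 mm. Origin: centre of its underside. Mouth at x = -47; closed end at +47, 20 mm thick, bevelled 8 mm all round. Home, its mouth stands 4 mm proud of the medium one's, at cradle local x = -63 mm.
- small_end (a point): Centre of the outer face of the small canister's closed end (local 47, 0, 22 mm).
- brush_holder: Round steel holder, 72 mm across, 110 mm high, with pastry brushes up to 220 mm. Bystander.
- timer: White plastic kitchen timer, 60 x 85 x 75 mm, with a knob. Bystander.
- plate: White melamine plate, 200 mm across, 18 mm high. Bystander.
- cork_trivet: Square cork trivet, 150 x 150 x 12 mm. Bystander.
- keeper_catch (a point): Sprung ball of the click catch, at cradle local (-81, -93, 48) mm, in a brass housing 55 mm high that reaches out to local y = -109 mm.
Mind the look-alikes: they are no part of the job. What is shaped like the small but orange is not meant. What is shaped like the medium but black is not meant.

How it is judged:
At the end, for the whole second after the job is handed in: Large canister within 5 mm of its place at the rear stop; medium bottomed in large and small in medium within 4 mm lengthwise, end centres within 15 mm, lined up within 0.12 rad, all flat within 0.05 rad; keeper bar past its click, below 0.045 rad; all at rest (x of large in the frame of cradle above -0.005 m and x of medium_end in the frame of large above 0.047 m and distance between medium_end and large_floor below 0.015 m and angle between the x axis of medium and the x axis of large, either way round below 0.12 rad and x of small_end in the frame of medium above 0.031 m and distance between small_end and medium_floor below 0.015 m and angle between the x axis of small and the x axis of medium, either way round below 0.12 rad and angle between each of large, medium, small's own z axis and vertical below 0.05 rad and value of joint keeper below 0.045 rad and linear speed of each of small, medium, large below 0.01 m/s); the robot touches nothing.
It fails at once if a canister is rammed: the robot pushes it with more than 90 N (contact force between any of the arm, the fingers and large above 90 N or contact force between any of the arm, the fingers and medium above 90 N or contact force between any of the arm, the fingers and small above 90 N).
It fails at once if a bystander is moved by more than 20 mm (distance of any of brush_holder, timer, plate, cork_trivet from where it was at the start of the episode above 0.02 m).
It also fails if it takes over 72 s, if anything falls off the work surface, if the arm or the gripper's body presses on something with over 40 N, if the wrist force passes 120 N, or if a joint passes its speed limit or range.

## Working session

There is one attempt and no reset: what is moved stays moved. The work goes in short steps, Python scripts to look and compute and a tool call to move; the robot and the scene stay as the last step left them, time stands still between calls to the robot, and variables do not carry over. Pictures are saved under pics/ and viewed, at most 10 in all, crops included, and the job is handed in when it is done.

Besides the shell and the picture viewer there is one more tool, called after ">>>" as name(argument=value, ...) on one line, values as JSON. send_rows: Moves the arm, as the interface text tells. Its arguments: {"type":"object","properties":{"turn":{"type":"array","items":{"type":"array","items":{"type":"number"}}},"slide":{"type":"array","items":{"type":"array","items":{"type":"number"}}},"hand":{"type":"array","items":{"type":"number"}}},"required":["turn","slide","hand"]}

```bash
ls; mkdir -p pics; python3 - <<'E'
from plant import r
import cv2,numpy as np
s=r.sense();print({k:np.round(v,3) for k,v in s.items()})
a=[]
for n in("scene","top"):
    p,d=r.capture(n);cv2.imwrite(f"pics/{n}0.png",p[:,:,::-1]);np.savez(f"pics/{n}0.npz",p=p,d=d);print(n,r.calibration(n),(d==0).mean())
E
```

```text
pics
{'t': np.float64(0.0), 'joint_positions': array([-1.173,  0.418, -0.01 ,  1.614,  0.005,  1.111, -0.053]), 'joint_velocities': array([ 0.   , -0.001, -0.   , -0.   ,  0.001,  0.002,  0.001]), 'joint_torque': array([-1.0000e-03, -8.5124e+01,  6.3800e-01, -4.2599e+01, -4.9000e-02,
        1.9000e-02,  0.0000e+00]), 'position': array([0.265, 0.566, 0.302]), 'eef_rot': array([-0.   ,  0.218,  0.976, -0.001]), 'ft_force': array([-0.565, -0.012, -0.129]), 'torque': array([ 0.023, -0.052,  0.041]), 'gripper_force': np.float64(0.0), 'grip_width': np.float64(0.094)}
scene {'fx': 376.52153076778285, 'fy': 376.52153076778285, 'cx': 256.45913504645017, 'cy': 191.4286089745369, 'k1': -0.05365873201650944, 'rvec': array([ 1.00406974,  2.57989492, -0.89070282]), 'tvec': array([ 0.38027396, -0.23857124,  1.61677019])} 0.0037384033203125
top {'fx': 376.91625282186465, 'fy': 376.91625282186465, 'cx': 257.7183804271335, 'cy': 198.6813220478627, 'k1': -0.12181888681246181, 'rvec': array([ 2.08632801, -2.13512875,  0.23330032]), 'tvec': array([0.00727963, 0.54777636, 1.40801926])} 0.0040283203125
```

View pics/top0.png

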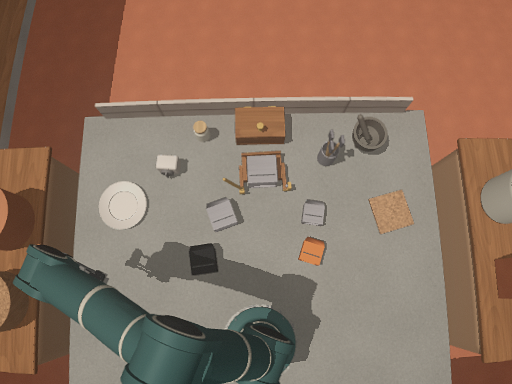

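View pics/scene0.png

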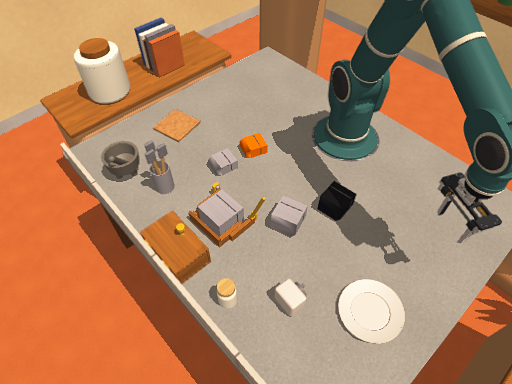

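Top view: the cradle with the large canister is at about (263,170), mouth toward the robot. The grey medium is at (222,214) and the grey small at (314,212). The black (203,259) and orange (312,251) ones are decoys. The keeper bar leans outward near (235,185).

```bash
cat > h.py <<'E'
from plant import r
import cv2,numpy as np
from scipy.spatial.transform import Rotation as R
def K(c): return np.array([[c['fx'],0,c['cx']],[0,c['fy'],c['cy']],[0,0,1]])
def cloud(d,c):
    """world point per pixel (H,W,3), nan where no depth"""
    v,u=np.mgrid[:d.shape[0],:d.shape[1]]
    uv=np.stack([u,v],-1).reshape(-1,1,2).astype(float)
    n=cv2.undistortPoints(uv,K(c),np.array([c['k1'],0,0,0,0.]))[:,0]
    z=d.reshape(-1).astype(float);z[z==0]=np.nan
    p=np.c_[n*z[:,None],z]
    M=cv2.Rodrigues(c['rvec'])[0]
    return ((p-c['tvec'])@M).reshape(d.shape+(3,))
def proj(P,c):
    return cv2.projectPoints(np.float64(P).reshape(-1,1,3),c['rvec'],c['tvec'],K(c),np.array([c['k1'],0,0,0,0.]))[0][:,0]
def rect(P):
    (c,wh,a)=cv2.minAreaRect((P[:,:2]*1000).astype(np.float32));return np.round(c,1),np.round(wh,1),round(a,1)
E
python3 - <<'E'
from h import *
for n in("top","scene"):
    p,d=r.capture(n);c=r.calibration(n);W=cloud(d,c)
    for q in("cradle","large","medium","small","keeper","keeper_tip","keeper_catch","brush_holder","timer"):
        for o in r.cut_out(q,n)[:3]:
            if o['confidence']<.3: continue
            P=W[o['mask']];P=P[~np.isnan(P[:,0])]
            if len(P)<5: print(n,q,len(P));continue
            z=np.percentile(P[:,2],95);T=P[P[:,2]>z-.012]
            print(n,q,round(o['confidence'],2),np.round(o['uv']),len(P),'z95',round(z,3),'top',*rect(T),'col',p[o['mask']].mean(0).round())
E
```

```text
top cradle 0.74 [279. 171.] 689 z95 0.056 top [664.   -9.5] [163.7 242.7] 3.7 col [140. 106.  79.]
top cradle 0.31 [222. 213.] 760 z95 0.066 top [496.4 141.1] [110.3  96.1] 19.6 col [155. 148. 144.]
top large 0.57 [263. 172.] 916 z95 0.085 top [664.7 -22.8] [111.8 114. ] 3.1 col [158. 151. 147.]
top medium 0.93 [222. 213.] 705 z95 0.066 top [495.9 140.8] [109.2  96. ] 19.5 col [157. 150. 146.]
top medium 0.64 [201. 261.] 799 z95 0.066 top [320.4 211.5] [111.2  95.4] 7.6 col [51. 49. 46.]
top small 0.88 [312. 252.] 512 z95 0.047 top [ 343.9 -210. ] [81.5 92.5] 71.5 col [195. 125.  77.]
top small 0.81 [311. 214.] 547 z95 0.048 top [ 496.9 -222.4] [81.4 93.5] 80.4 col [152. 145. 141.]
top keeper_tip 0.73 [121. 205.] 1723 z95 0.018 top [544.9 545.7] [192.4 193.8] 2.3 col [209. 199. 186.]
top keeper_tip 4
top keeper_catch 0.97 [276. 170.] 601 z95 0.108 top [590.8  91.6] [ 6.4 38. ] 3.1 col [139. 104.  75.]
top brush_holder 0.73 [332. 149.] 516 z95 0.219 top [ 723.7 -294.8] [47.4 74.9] 85.0 col [106.  99.  93.]
top timer 0.82 [167. 163.] 426 z95 0.078 top [695.1 354.4] [85.5 74.8] 83.2 col
[... 729 characters left out ...]
82 [226. 162.] 547 z95 0.047 top [ 495.9 -220.8] [85.  96.5] 80.9 col [163. 147. 141.]
scene keeper 0.65 [254. 209.] 79 z95 0.198 top [596.7 112.5] [ 3.2 12.6] 9.6 col [146. 101.  25.]
scene keeper_tip 0.62 [258. 211.] 95 z95 0.201 top [593.9 113.9] [ 7.9 12.6] 24.6 col [148. 105.  29.]
scene keeper_catch 0.85 [230. 231.] 847 z95 0.104 top [596.7  96.3] [ 6.6 45.1] 1.5 col [153.  93.  38.]
scene brush_holder 0.58 [164. 170.] 958 z95 0.218 top [ 728.5 -295.3] [52.2 75.2] 88.9 col [129. 113. 102.]
scene timer 0.65 [290. 295.] 797 z95 0.078 top [699.  357.1] [82.2 70.3] 84.4 col [215. 199. 180.]
scene timer 0.64 [162. 168.] 902 z95 0.218 top [ 728.6 -293.9] [49.4 75.2] 88.9 col [125. 109. 100.]
```

```bash
python3 - <<'E'
from h import *
L=np.load("pics/top0.npz");p=L['p'];c=r.calibration("top");W=cloud(L['d'],c)
S=np.load("pics/scene0.npz");q=S['p']
a=cv2.resize(p[130:280,180:340],(640,600),interpolation=cv2.INTER_CUBIC)
b=cv2.resize(q[140:250,180:350],(773,500),interpolation=cv2.INTER_CUBIC)
cv2.imwrite("pics/topc.png",a[:,:,::-1]);cv2.imwrite("pics/scenec.png",b[:,:,::-1])
# cradle: wood pixels around
Ws=cloud(S['d'],r.calibration("scene"))
for n,WW,im in(("top",W,p),("scene",Ws,q)):
    X,Y,Z=np.moveaxis(WW,-1,0)
    near=(X>.56)&(X<.75)&(abs(Y+.02)<.13)
    hsv=cv2.cvtColor(im,cv2.COLOR_RGB2HSV)
    wood=near&(hsv[...,1]>90)
    for lo,hi in((.027,.037),(.044,.053)):
        P=WW[wood&(Z>lo)&(Z<hi)];print(n,lo,len(P),rect(P),np.percentile(P,[2,98],axis=0).round(4).tolist())
    P=WW[wood&(Z>.06)];print('bar',len(P),(P.mean(0)).round(4),P[P[:,2].argmax()].round(4), np.polyfit(P[:,2],P[:,1],1).round(3),np.polyfit(P[:,2],P[:,0],1).round(3))
E
```

```text
top 0.027 293 (array([660.7, -30.5]), array([153.3, 200.4]), 4.0) [[0.5914, -0.1165, 0.0275], [0.7378, 0.0646, 0.0367]]
top 0.044 111 (array([665.4, -29.1]), array([164.6, 203.6]), 3.7) [[0.5791, -0.1292, 0.0445], [0.7456, 0.0635, 0.0524]]
bar 42 [0.5916 0.0802 0.1259] [0.5929 0.1073 0.1938] [0.53  0.014] [-0.035  0.596]
scene 0.027 338 (array([666.1, -31.6]), array([163.5, 207.5]), 3.1) [[0.5963, -0.1245, 0.0277], [0.7474, 0.0686, 0.0367]]
scene 0.044 174 (array([666.1, -29.5]), array([163.2, 205.3]), 3.3) [[0.584, -0.1267, 0.0445], [0.7478, 0.0664, 0.0526]]
bar 64 [0.6037 0.0737 0.1204] [0.5932 0.1068 0.1939] [ 0.78 -0.02] [-0.219  0.63 ]
```

View pics/topc.png

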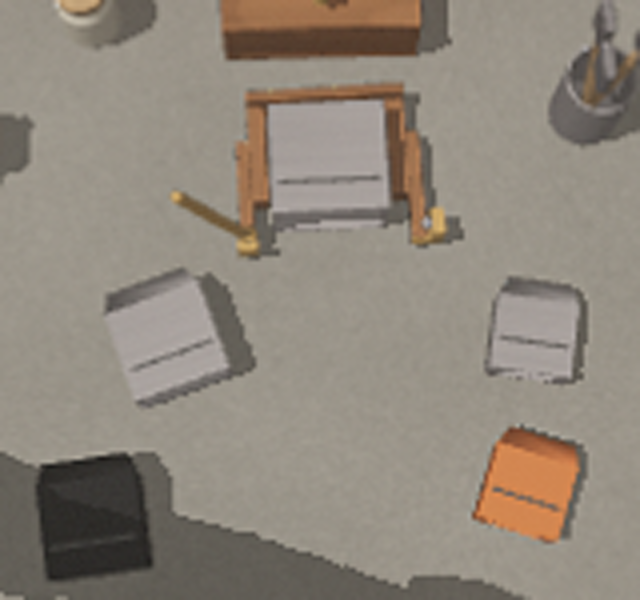

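View pics/scenec.png

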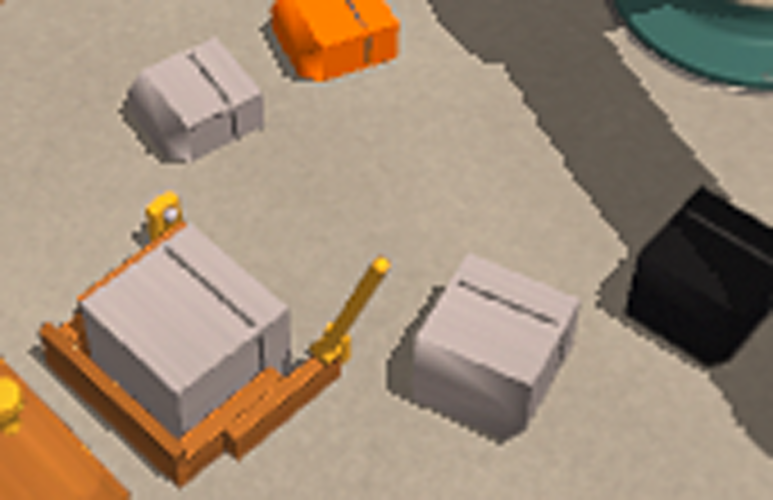

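```bash
cat >> h.py <<'E'
def go(tip,psi,tilt=0,show=True):
    """tip: wanted fingertip centre (mm, world); psi: deg, direction faced (fwd=-tool x); tilt: deg, fingertips lead along fwd"""
    s=r.sense();q=np.array(s['eef_rot']);R0=R.from_quat(q[[1,2,3,0]]);p0=np.array(s['position'])*1000
    f=np.array([np.cos(np.radians(psi)),np.sin(np.radians(psi)),0]);k=np.array([0,0,1.]);t=np.radians(tilt)
    z=np.sin(t)*f-np.cos(t)*k;y=np.cross(k,f);x=np.cross(y,z)
    R1=R.from_matrix(np.c_[x,y,z]);p1=np.array(tip,float)-97*z
    print('turn',np.degrees((R0.inv()*R1).as_rotvec()).round(1).tolist(),'slide',R0.inv().apply(p1-p0).round(1).tolist())
def tipnow():
    s=r.sense();q=np.array(s['eef_rot']);M=R.from_quat(q[[1,2,3,0]]).as_matrix();p=np.array(s['position'])*1000
    print('t',round(float(s['t']),2),'tip',(p+97*M[:,2]).round(1),'psi',round(float(np.degrees(np.arctan2(-M[1,0],-M[0,0]))),1),'tilt',round(float(np.degrees(np.arcsin(M[:,2]@np.array([-M[0,0],-M[1,0],0])))),1),'f',np.round(s['ft_force'],1),'w',round(float(s['grip_width'])*1000,1))
def loc(n,name,col=None):
    """top-face rect in the newest view"""
    p,d=r.capture(n);W=cloud(d,r.calibration(n))
    for o in r.cut_out(name,n)[:4]:
        P=W[o['mask']];P=P[~np.isnan(P[:,0])]
        if o['confidence']<.3 or len(P)<30: continue
        z=np.percentile(P[:,2],90);print(n,name,round(o['confidence'],2),round(z,3),*rect(P[P[:,2]>z-.01]),'col',p[o['mask']].mean(0).round())
E
python3 - <<'E'
from h import *
tipnow();go((453,202,130),-70.4);go((453,202,11),-70.4)
E
```

```text
t 1.1 tip [265.5 565.8 205.6] psi -25.1 tilt 0.0 f [ 0.2 -0.1 -0.2] w 94.3
turn [-0.0, 0.0, 45.3] slide [-324.3, -249.6, 75.7]
turn [-0.0, 0.0, 45.3] slide [-324.3, -249.6, 194.7]
```

>>> send_rows(turn=[[0,0,45.3],[0,0,45.3],[0,0,45.3],[0,0,45.3],[0,0,45.3],[0,0,45.3],[0,0,45.3],[0,0,45.3],[0,0,45.3],[0,0,45.3]], slide=[[-324,-250,76],[-324,-250,76],[-324,-250,76],[-324,-250,76],[-324,-250,76],[-324,-250,76],[-324,-250,76],[-324,-250,76],[-324,-250,76],[-324,-250,76]], hand=[94,94,94,94,94,94,94,94,94,94])

```text
t: 2.35
position: [0.4522, 0.203, 0.2268]
eef_rot: [-0.0, 0.576, 0.817, 0.0]
ft_force: [-0.8, 0.4, -0.2]
grip_width: 0.0941
gripper_force: 0.0
```

```bash
python3 - <<'E'
from h import *
tipnow();go((453,202,11),-70.4);go((453,202,11),-78);go((448,160,11),-78);go((450,25,11),-86.7)
E
```

```text
t 2.35 tip [452.2 203.  129.8] psi -70.3 tilt -0.0 f [-0.8  0.4 -0.2] w 94.1
turn [0.0, -0.0, 0.1] slide [-1.2, 0.4, 118.8]
turn [0.0, -0.0, 7.7] slide [-1.2, 0.4, 118.8]
turn [0.0, -0.0, 7.7] slide [-39.1, -18.5, 118.8]
turn [0.0, -0.0, 16.4] slide [-166.9, -62.0, 118.8]
```

>>> send_rows(turn=[[0,0,0],[0,0,0],[0,0,0]], slide=[[-1,0,60],[-1,0,118],[-1,0,119]], hand=[94,94,94])

```text
t: 2.72
position: [0.451, 0.2007, 0.1051]
eef_rot: [-0.001, 0.576, 0.817, -0.003]
ft_force: [-0.0, 0.0, 0.7]
grip_width: 0.094
gripper_force: 0.0
```

```bash
python3 - <<'E'
from h import *
tipnow()
for i in range(0,17):
    y=152-11*i;yaw=19.6-16.3*min(1,max(0,(141-y)/90));a=np.radians(yaw)
    t=(496-18*np.cos(a)-56*np.sin(a),y-18*np.sin(a)+56*np.cos(a),11);go(t,yaw-90)
go((474.8,22.9,11),-86.7)
E
```

```text
t 2.73 tip [450.5 200.4   8.1] psi -70.4 tilt 0.1 f [-0.   0.   0.7] w 94.0
turn [-0.4, 0.1, 0.0] slide [-5.0, 8.0, -3.0]
turn [-0.4, 0.1, 0.0] slide [-15.3, 4.3, -2.9]
turn [-0.4, 0.1, 2.0] slide [-25.1, 2.6, -2.9]
turn [-0.4, 0.1, 4.0] slide [-34.9, 0.9, -2.9]
turn [-0.4, 0.1, 6.0] slide [-44.8, -0.8, -2.9]
turn [-0.4, 0.1, 8.0] slide [-54.8, -2.5, -2.9]
turn [-0.4, 0.1, 10.0] slide [-64.9, -4.2, -2.8]
turn [-0.4, 0.1, 12.0] slide [-75.0, -5.9, -2.8]
turn [-0.4, 0.1, 14.0] slide [-85.2, -7.5, -2.8]
turn [-0.4, 0.1, 16.0] slide [-95.4, -9.2, -2.8]
turn [-0.4, 0.1, 16.3] slide [-105.8, -12.5, -2.7]
turn [-0.4, 0.1, 16.3] slide [-116.1, -16.2, -2.7]
turn [-0.4, 0.1, 16.3] slide [-126.5, -19.9, -2.6]
turn [-0.4, 0.1, 16.3] slide [-136.9, -23.6, -2.6]
turn [-0.4, 0.1, 16.3] slide [-147.2, -27.3, -2.6]
turn [-0.4, 0.1, 16.3] slide [-157.6, -31.0, -2.5]
turn [-0.4, 0.1, 16.3] slide [-167.9, -34.7, -2.5]
turn [-0.4, 0.1, 16.3] slide [-175.5, -37.3, -2.5]
```

>>> send_rows(turn=[[0,0,0],[0,0,0],[0,0,2],[0,0,4],[0,0,6],[0,0,8],[0,0,10],[0,0,12],[0,0,14],[0,0,16]], slide=[[-5,8,0],[-15,4,0],[-25,3,0],[-35,1,0],[-45,-1,0],[-55,-2,0],[-65,-4,0],[-75,-6,0],[-85,-8,0],[-95,-9,0]], hand=[94,94,94,94,94,94,94,94,94,94])

```text
t: 3.98
position: [0.4764, 0.1078, 0.1077]
eef_rot: [-0.0, 0.686, 0.728, -0.0]
ft_force: [-0.7, 5.5, 3.4]
grip_width: 0.094
gripper_force: 2.7
```

```bash
python3 - <<'E'
from h import *
tipnow();go((474.8,22.9,11),-86.7);loc("top","medium")
E
```

```text
t 3.98 tip [476.4 107.8  10.7] psi -86.6 tilt -0.0 f [-0.7  5.5  3.4] w 94.0
turn [-0.0, -0.0, 0.1] slide [-84.6, -6.6, -0.3]
top medium 0.66 0.065 [467.4  43. ] [ 46.3 114.7] 76.7 col [104.  99.  97.]
```

>>> send_rows(turn=[[0,0,0],[0,0,0],[0,0,0],[0,0,0],[0,0,0],[0,0,0],[0,0,0],[0,0,0],[0,0,0]], slide=[[-10,0,0],[-21,-1,0],[-32,-2,0],[-43,-3,0],[-54,-4,0],[-65,-5,0],[-75,-6,0],[-85,-6,0],[-85,-6,0]], hand=[94,94,94,94,94,94,94,94,94])

```text
t: 5.2
position: [0.4756, 0.0222, 0.1077]
eef_rot: [0.0, 0.685, 0.728, -0.0]
ft_force: [0.2, -0.4, -0.5]
grip_width: 0.0939
gripper_force: 0.0
```

```bash
python3 - <<'E'
from h import *
tipnow()
E
```

```text
t 5.2 tip [475.7  22.2  10.7] psi -86.5 tilt 0.0 f [ 0.2 -0.4 -0.5] w 93.9
```

```bash
python3 - <<'E'
from h import *
go((400,-37,110),3.3,12)
E
```

```text
turn [-9.4, -9.4, -89.5] slide [-54.5, -99.3, -97.2]
```

>>> send_rows(turn=[[0,0,0],[0,0,0],[0,0,0]], slide=[[15,0,0],[15,0,-60],[15,0,-110]], hand=[94,94,84])

```text
t: 5.58
position: [0.4744, 0.0395, 0.2191]
eef_rot: [-0.0, 0.684, 0.729, -0.0]
ft_force: [0.3, 0.4, 0.2]
grip_width: 0.0871
gripper_force: 0.0
```

```bash
python3 - <<'E'
from h import *
tipnow();go((380,-37,110),3.3,12);print(r.sense()['joint_positions'])
E
```

```text
t 5.58 tip [474.3  39.5 122.1] psi -86.4 tilt 0.0 f [0.3 0.4 0.2] w 87.1
turn [-9.4, -9.5, -89.3] slide [-70.2, -119.2, 14.4]
[-0.50544766  0.27673133  0.41238088  2.06512909 -0.14869372  0.82804637
  0.05744119]
```

>>> send_rows(turn=[[-9.4,-9.4,-89.3],[-9.4,-9.4,-89.3],[-9.4,-9.4,-89.3],[-9.4,-9.4,-89.3],[-9.4,-9.4,-89.3],[-9.4,-9.4,-89.3],[-9.4,-9.4,-89.3],[-9.4,-9.4,-89.3],[-9.4,-9.4,-89.3],[-9.4,-9.4,-89.3]], slide=[[-70,-119,14],[-70,-119,14],[-70,-119,14],[-70,-119,14],[-70,-119,14],[-70,-119,14],[-70,-119,14],[-70,-119,14],[-70,-119,14],[-70,-119,14]], hand=[82,82,82,82,82,82,82,82,82,82])

```text
t: 6.82
position: [0.3603, -0.0383, 0.2038]
eef_rot: [0.104, -0.028, 0.994, 0.003]
ft_force: [-0.4, 0.3, 0.0]
grip_width: 0.0819
gripper_force: 0.0
```

```bash
python3 - <<'E'
from h import *
tipnow();loc("top","medium");loc("scene","medium");loc("top","large");loc("scene","large");print(r.sense()['joint_positions'].round(2));cv2.imwrite("pics/t1.png",r.capture("top")[0][:,:,::-1])
E
```

```text
t 6.83 tip [380.4 -37.1 108.9] psi 3.2 tilt 11.7 f [-0.4  0.3  0. ] w 81.9
top medium 0.91 0.065 [320.3 210.2] [110.8  93.7] 8.2 col [61. 58. 55.]
top medium 0.63 0.077 [696.3 355.1] [84.4 69. ] 82.4 col [170. 160. 150.]
top medium 0.62 0.065 [477.1 -15.7] [ 96.2 108.4] 68.1 col [156. 150. 146.]
scene medium 0.94 0.064 [321.  212.8] [115.5  95.4] 6.6 col [30. 27. 27.]
scene medium 0.79 0.064 [500.5  39.6] [219. 108.] 65.3 col [166. 150. 143.]
scene medium 0.57 0.017 [545.  544.8] [199.6 196.6] 72.2 col [247. 235. 215.]
top large 0.8 0.084 [664.5 -22.6] [111.6 113.4] 0.5 col [158. 151. 147.]
scene large 0.72 0.082 [662.3 -22.3] [114.5 118.9] 2.1 col [173. 155. 149.]
[-0.35  0.    0.39  2.43 -0.04  0.5   1.7 ]
```

```bash
python3 - <<'E'
from h import *
go((398,16,30),-21.9,12);go((398,16,9),-21.9,12)
E
```

```text
turn [5.2, -0.0, 24.5] slide [-5.7, 61.4, 81.8]
turn [5.2, -0.0, 24.5] slide [-1.3, 61.4, 102.3]
```

View pics/t1.png

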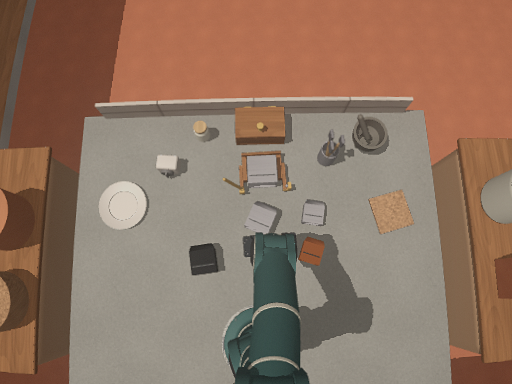

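The view confirms the medium at (262,218), over-rotated to about -22°. I'll come at it from behind, square to its mouth.

>>> send_rows(turn=[[5.2,0,24.5],[5.2,0,24.5],[5.2,0,24.5],[5.2,0,24.5],[5.2,0,24.5],[5.2,0,24.5]], slide=[[8,61,20],[8,61,20],[8,61,20],[-6,61,82],[-1,61,102],[-1,61,102]], hand=[82,82,82,82,82,82])

```text
t: 8.02
position: [0.3779, 0.0226, 0.1026]
eef_rot: [0.1, 0.188, 0.977, -0.021]
ft_force: [0.6, -0.2, 0.2]
grip_width: 0.0819
gripper_force: 0.0
```

```bash
python3 - <<'E'
from h import *
tipnow();print(r.sense()['joint_positions'].round(2))
go((418,8,9),-21.9,12);go((432,2.5,9),-21.9,12)
# then rotate about COM (511,-30), rear contact tip 22+55+8=85 behind
for a in(-18,-14,-10,-6,-2,1,3.3):
    x=np.radians(a);go((511-85*np.cos(x),-30-85*np.sin(x),9),a,12)
for d in(20,40):
    go((511-85*.998+d,-30-4.9+d*.0577,9),3.3,12)
E
```

```text
t 8.03 tip [396.2  15.    7.6] psi -21.8 tilt 11.5 f [ 0.6 -0.2  0.2] w 81.9
[-0.47  0.32  0.28  2.44  0.13  0.22  0.86]
turn [-0.2, -0.2, 0.1] slide [-22.3, 1.3, 3.3]
turn [-0.2, -0.2, 0.1] slide [-37.0, 1.4, 6.4]
turn [-1.0, -0.2, -3.7] slide [-37.6, -6.4, 6.5]
turn [-1.8, -0.2, -7.6] slide [-38.4, -13.7, 6.7]
turn [-2.6, -0.2, -11.5] slide [-39.6, -20.9, 7.0]
turn [-3.4, -0.3, -15.5] slide [-41.3, -28.1, 7.4]
turn [-4.3, -0.3, -19.4] slide [-43.5, -35.1, 7.8]
turn [-4.9, -0.3, -22.3] slide [-45.4, -40.2, 8.3]
turn [-5.4, -0.3, -24.6] slide [-47.1, -44.0, 8.6]
turn [-5.4, -0.3, -24.6] slide [-64.9, -35.5, 12.3]
turn [-5.4, -0.3, -24.6] slide [-82.7, -27.0, 16.0]
```

>>> send_rows(turn=[[0,0,0],[0,0,0],[0,0,0],[-1,0,-3.7],[-1.8,0,-7.6],[-2.6,0,-11.5],[-3.4,0,-15.5],[-4.3,0,-19.4],[-4.9,0,-22.3],[-5.4,0,-24.6]], slide=[[-15,1,2],[-26,1,4],[-37,1,6],[-38,-6,6.5],[-38,-14,7],[-40,-21,7],[-41,-28,7],[-44,-35,8],[-45,-40,8],[-47,-44,8.5]], hand=[82,82,82,82,82,82,82,82,82,82])

```text
t: 9.28
position: [0.4073, -0.0363, 0.1062]
eef_rot: [0.105, -0.029, 0.994, 0.005]
ft_force: [1.4, -0.3, 0.6]
grip_width: 0.0825
gripper_force: 0.0
```

```bash
python3 - <<'E'
from h import *
tipnow();loc("top","medium");loc("scene","medium")
for d in(10,30,50):
    go((426+d,-35+d*.0577,9),3.3,12)
E
```

```text
t 9.28 tip [427.5 -34.8  11.4] psi 3.4 tilt 11.8 f [ 1.4 -0.3  0.6] w 82.5
top medium 0.87 0.065 [473.9 -14.4] [ 95.8 152.3] 72.4 col [158. 151. 147.]
top medium 0.85 0.065 [318.3 210. ] [106.7  93. ] 8.1 col [61. 59. 56.]
top medium 0.32 0.215 [ 723.2 -293. ] [45.  71.3] 88.2 col [107.  99.  93.]
scene medium 0.97 0.064 [512.1  32.5] [216.8 110.8] 71.9 col [165. 149. 142.]
scene medium 0.7 0.064 [318.7 211.6] [115.9  98.2] 8.0 col [32. 30. 30.]
turn [0.2, 0.1, -0.1] slide [-8.1, -0.2, 3.8]
turn [0.2, 0.1, -0.1] slide [-27.7, -0.2, 8.0]
turn [0.2, 0.1, -0.1] slide [-47.3, -0.2, 12.2]
```

```bash
cat >> h.py <<'E'
def comp(n,zlo,zhi,box):
    """largest low-saturation component with height in range; box x0,x1,y0,y1 m"""
    p,d=r.capture(n);W=cloud(d,r.calibration(n));X,Y,Z=np.moveaxis(W,-1,0)
    hsv=cv2.cvtColor(p,cv2.COLOR_RGB2HSV)
    m=(Z>zlo)&(Z<zhi)&(X>box[0])&(X<box[1])&(Y>box[2])&(Y<box[3])&(hsv[...,1]<60)&(hsv[...,2]>70)
    k,l,st,_=cv2.connectedComponentsWithStats(m.astype(np.uint8));i=1+st[1:,4].argmax();P=W[l==i]
    print(n,len(P),'z',P[:,2].mean().round(4),*rect(P))
E
python3 - <<'E'
from h import *
for n in("top","scene"): comp(n,.055,.072,(.40,.62,-.15,.1))
E
```

```text
top 577 z 0.0614 [494.4 -21.1] [ 95.5 108.2] 72.5
scene 619 z 0.0612 [494.6 -21.5] [102.8 111.1] 71.8
```

```bash
python3 - <<'E'
from h import *
tipnow()
for t in[(405,-35),(405,2),(417,2),(422,-4),(426,-10),(430,-16),(434,-22),(438,-28),(444,-33),(451,-34)]: go(t+(9,),3.3,12)
E
```

```text
t 9.57 tip [427.2 -34.   10.9] psi 3.3 tilt 11.8 f [-0.1 -0.2  0.2] w 82.1
turn [0.2, 0.0, -0.0] slide [22.0, 0.6, -2.8]
turn [0.2, 0.0, -0.0] slide [20.0, 37.5, -2.2]
turn [0.2, 0.0, -0.0] slide [8.3, 36.8, 0.3]
turn [0.2, 0.0, -0.0] slide [3.7, 30.5, 1.2]
turn [0.2, 0.0, -0.0] slide [0.1, 24.3, 2.0]
turn [0.2, 0.0, -0.0] slide [-3.4, 18.1, 2.7]
turn [0.2, 0.0, -0.0] slide [-7.0, 11.9, 3.5]
turn [0.2, 0.0, -0.0] slide [-10.6, 5.7, 4.2]
turn [0.2, 0.0, -0.0] slide [-16.1, 0.3, 5.4]
turn [0.2, 0.0, -0.0] slide [-22.9, -1.1, 6.8]
```

>>> send_rows(turn=[[0,0,0],[0,0,0],[0,0,0],[0,0,0],[0,0,0],[0,0,0],[0,0,0],[0,0,0],[0,0,0],[0,0,0]], slide=[[22,0,-3],[20,38,-2],[8,37,0],[4,31,1],[0,24,2],[-3,18,2.5],[-7,12,3.5],[-11,6,4],[-16,0,5],[-23,-1,6.5]], hand=[82,82,82,82,82,82,82,82,82,82])

```text
t: 10.82
position: [0.4309, -0.0356, 0.1039]
eef_rot: [0.104, -0.029, 0.994, 0.005]
ft_force: [-2.5, 0.9, 0.7]
grip_width: 0.0819
gripper_force: 1.5
```

```bash
python3 - <<'E'
from h import *
tipnow()
for n in("top","scene"): comp(n,.055,.072,(.40,.62,-.15,.1))
E
```

```text
t 10.82 tip [451.  -34.1   9. ] psi 3.3 tilt 11.7 f [-2.5  0.9  0.7] w 81.9
top 412 z 0.0611 [513.9 -28.1] [77.6 96.3] 11.3
scene 625 z 0.0614 [496.7 -24.6] [116.8 114.1] 11.3
```

>>> send_rows(turn=[[0,0,0],[0,0,0],[0,0,0]], slide=[[20,0,-4],[44,0,-9],[44,0,-9]], hand=[82,82,82])

```text
t: 11.3
position: [0.3847, -0.0377, 0.1036]
eef_rot: [0.104, -0.029, 0.994, 0.005]
ft_force: [-0.1, 0.4, 0.1]
grip_width: 0.0822
gripper_force: 0.0
```

```bash
python3 - <<'E'
from h import *
tipnow()
for n in("top","scene"): comp(n,.055,.072,(.40,.62,-.15,.1))
p=r.capture("top")[0];cv2.imwrite("pics/t2.png",cv2.resize(p[150:270,190:340],(750,600),interpolation=cv2.INTER_CUBIC)[:,:,::-1])
E
```

```text
t 11.3 tip [404.8 -36.2   8.7] psi 3.3 tilt 11.7 f [-0.1  0.4  0.1] w 82.2
top 636 z 0.0615 [499.4 -31.1] [109.7  95.8] 12.8
scene 624 z 0.0611 [496.5 -30.8] [113.8  98.1] 14.2
```

View pics/t2.png

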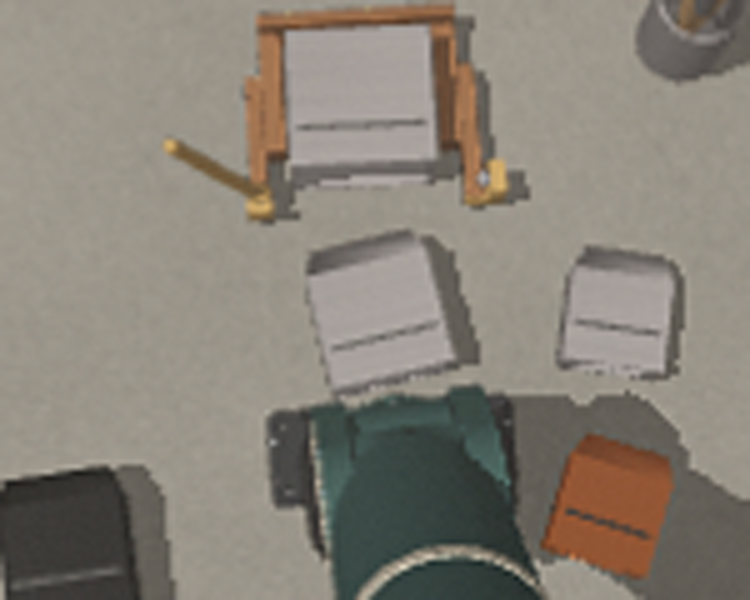

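The medium is now at about (500,-31) mm with yaw +13°. Pushing its rear with both fingers should square it up.

```bash
python3 - <<'E'
from h import *
for t in[(414,-42),(424,-43),(430,-42),(436,-41),(441,-40),(447,-38),(455,-36),(463,-35),(471,-34)]: go(t+(9,),3.3,12)
E
```

```text
turn [0.2, 0.1, 0.0] slide [-6.7, -5.9, 1.3]
turn [0.2, 0.1, 0.0] slide [-16.4, -7.5, 3.4]
turn [0.2, 0.1, 0.0] slide [-22.3, -6.9, 4.7]
turn [0.2, 0.1, 0.0] slide [-28.2, -6.2, 5.9]
turn [0.2, 0.1, 0.0] slide [-33.2, -5.5, 7.0]
turn [0.2, 0.1, 0.0] slide [-39.1, -3.9, 8.3]
turn [0.2, 0.1, 0.0] slide [-47.1, -2.4, 10.0]
turn [0.2, 0.1, 0.0] slide [-54.9, -1.8, 11.7]
turn [0.2, 0.1, 0.0] slide [-62.8, -1.3, 13.4]
```

>>> send_rows(turn=[[0,0,0],[0,0,0],[0,0,0],[0,0,0],[0,0,0],[0,0,0],[0,0,0],[0,0,0],[0,0,0],[0,0,0]], slide=[[-7,-6,1.5],[-16,-7.5,3.5],[-22,-7,4.5],[-28,-6,6],[-33,-5.5,7],[-39,-4,8],[-47,-2.5,10],[-55,-2,12],[-63,-1.5,13.5],[-63,-1.5,13.5]], hand=[82,82,82,82,82,82,82,82,82,82])

```text
t: 12.7
position: [0.4512, -0.0354, 0.1036]
eef_rot: [0.105, -0.029, 0.994, 0.005]
ft_force: [0.5, -0.1, -0.1]
grip_width: 0.0821
gripper_force: 0.0
```

```bash
python3 - <<'E'
from h import *
tipnow()
for n in("top","scene"): comp(n,.055,.072,(.40,.605,-.15,.1))
E
```

```text
t 12.7 tip [471.5 -33.9   8.8] psi 3.3 tilt 11.8 f [ 0.5 -0.1 -0.1] w 82.1
top 477 z 0.0611 [545.8 -32.2] [86.  95.8] 2.8
scene 646 z 0.0613 [527.5 -33.1] [127.4  99.7] 2.2
```

>>> send_rows(turn=[[0,0,0],[0,0,0],[0,0,0],[0,0,0],[0,0,0],[0,0,0],[0,0,0],[0,0,0],[0,0,0]], slide=[[-7,0,1.5],[-14,0.5,3],[-21,1,4.5],[-28,1,6],[-35,1.5,7.3],[-42,1.5,8.8],[-49,2,10.2],[-56,2,11.7],[-59,2,12.3]], hand=[82,82,82,82,82,82,82,82,82])

```text
t: 13.92
position: [0.5109, -0.0299, 0.1038]
eef_rot: [0.105, -0.029, 0.994, 0.005]
ft_force: [-2.6, -0.4, -1.2]
grip_width: 0.0821
gripper_force: 1.3
```

```bash
python3 - <<'E'
from h import *
tipnow()
comp("top",.055,.072,(.40,.605,-.15,.1));comp("top",.078,.09,(.55,.8,-.15,.1));comp("scene",.076,.09,(.55,.8,-.15,.1))
E
```

```text
t 13.93 tip [531.  -28.4   9. ] psi 3.3 tilt 11.8 f [-2.6 -0.4 -1.2] w 82.1
top 162 z 0.0644 [589.8 -27.4] [34.8 96. ] 5.1
top 560 z 0.0812 [663.7 -22.8] [110.8 113.6] 0.3
scene 851 z 0.0798 [664.1 -21.7] [111.6 117. ] 1.9
```

>>> send_rows(turn=[[0,0,0],[0,0,0],[0,0,0],[0,0,0],[0,0,0],[0,0,0],[0,0,0],[0,0,0],[0,0,0]], slide=[[-7,0,1.5],[-14,0,3],[-21,0,4.5],[-28,0,6],[-35,0,7.3],[-42,0,8.8],[-49,0,10.2],[-56,0,11.7],[-60,0,12.5]], hand=[82,82,82,82,82,82,82,82,82])

```text
t: 15.2
position: [0.5721, -0.0263, 0.104]
eef_rot: [0.105, -0.029, 0.994, 0.005]
ft_force: [-2.6, -0.0, -1.1]
grip_width: 0.0819
gripper_force: 0.9
```

>>> send_rows(turn=[[0,0,0],[0,0,0],[0,0,0],[0,0,0]], slide=[[-3,0,0.6],[-6,0,1.3],[-9,0,1.9],[-9,0,1.9]], hand=[82,82,82,82])

```text
t: 15.7
position: [0.5808, -0.0258, 0.104]
eef_rot: [0.105, -0.029, 0.994, 0.005]
ft_force: [-2.4, -0.1, -2.1]
grip_width: 0.0822
gripper_force: 1.5
```

```bash
python3 - <<'E'
from h import *
tipnow()
comp("top",.055,.072,(.40,.65,-.15,.1));comp("top",.076,.09,(.55,.8,-.15,.1));comp("scene",.076,.09,(.55,.8,-.15,.1))
E
```

```text
t 15.7 tip [600.9 -24.3   9.1] psi 3.3 tilt 11.7 f [-2.4 -0.1 -2.1] w 82.2Traceback (most recent call last):
  File "<stdin>", line 3, in <module>
  File "h.py", line 40, in comp
    k,l,st,_=cv2.connectedComponentsWithStats(m.astype(np.uint8));i=1+st[1:,4].argmax();P=W[l==i]
                                                                      ~~~~~~~~~~~~~~~^^
ValueError: attempt to get argmax of an empty sequence
```

>>> send_rows(turn=[[0,0,0],[0,0,0],[0,0,0],[0,0,0]], slide=[[-2,0,0.4],[-4,0,0.8],[-6,0,1.2],[-6,0,1.2]], hand=[82,82,82,82])

```text
t: 16.25
position: [0.5871, -0.0255, 0.1042]
eef_rot: [0.105, -0.029, 0.994, 0.005]
ft_force: [-2.3, -0.3, -2.1]
grip_width: 0.0823
gripper_force: 1.4
```

>>> send_rows(turn=[[0,0,0],[0,0,0],[0,0,0]], slide=[[-1,0,0.2],[-2,0,0.4],[-2,0,0.4]], hand=[82,82,82])

```text
t: 16.62
position: [0.5889, -0.0254, 0.1042]
eef_rot: [0.105, -0.029, 0.994, 0.005]
ft_force: [-3.7, 0.3, -3.2]
grip_width: 0.0821
gripper_force: 2.0
```

```bash
python3 - <<'E'
from h import *
tipnow()
comp("top",.076,.09,(.55,.8,-.15,.1));comp("scene",.076,.09,(.55,.8,-.15,.1))
E
```

```text
t 16.62 tip [609.1 -23.8   9.3] psi 3.3 tilt 11.8 f [-3.7  0.3 -3.2] w 82.1
top 364 z 0.0803 [700.5 -21.8] [ 62.6 114.1] 3.2
scene 855 z 0.0799 [676.2 -22.5] [112.2 117. ] 2.6
```

>>> send_rows(turn=[[0,0,0],[0,0,0],[0,0,0]], slide=[[-1,0,0.2],[-2,0,0.4],[-2,0,0.4]], hand=[82,82,82])

```text
t: 17.1
position: [0.591, -0.0253, 0.1042]
eef_rot: [0.105, -0.029, 0.994, 0.005]
ft_force: [-3.9, 0.5, -3.7]
grip_width: 0.0821
gripper_force: 1.8
```

>>> send_rows(turn=[[0,0,0],[0,0,0],[0,0,0]], slide=[[-1,0,0.2],[-2,0,0.4],[-2,0,0.4]], hand=[82,82,82])

```text
t: 17.48
position: [0.5921, -0.0251, 0.1037]
eef_rot: [0.104, -0.029, 0.994, 0.005]
ft_force: [-8.6, 1.1, -3.3]
grip_width: 0.0818
gripper_force: 4.1
```

>>> send_rows(turn=[[0,0,0],[0,0,0],[0,0,0]], slide=[[-1,0,0.2],[-2,0,0.4],[-2,0,0.4]], hand=[82,82,82])

```text
t: 17.85
position: [0.5929, -0.025, 0.1033]
eef_rot: [0.102, -0.029, 0.994, 0.005]
ft_force: [-18.4, -0.5, 4.2]
grip_width: 0.082
gripper_force: 9.2
```

```bash
python3 - <<'E'
from h import *
tipnow()
comp("scene",.076,.09,(.55,.8,-.15,.1));comp("top",.03,.055,(.40,.6,-.32,-.12));comp("scene",.03,.055,(.40,.6,-.32,-.12))
E
```

```text
t 17.85 tip [612.6 -23.5   8.3] psi 3.3 tilt 11.5 f [-18.4  -0.5   4.2] w 82.0
scene 858 z 0.0799 [678.9 -22.5] [112.1 117.3] 1.9
top 471 z 0.0428 [ 497.2 -222.6] [80.6 95.6] 80.4
scene 241 z 0.0423 [ 501.7 -226.7] [84.3 83.4] 80.6
```

>>> send_rows(turn=[[0,0,0],[0,0,0],[0,0,0],[0,0,0]], slide=[[20,0,-4],[50,0,-10],[65,0,-70],[75,0,-125]], hand=[82,82,94,94])

```text
t: 18.5
position: [0.4955, -0.0311, 0.2126]
eef_rot: [0.105, -0.029, 0.994, 0.005]
ft_force: [0.0, 0.1, 0.4]
grip_width: 0.0936
gripper_force: 0.0
```

```bash
python3 - <<'E'
from h import *
tipnow();go((502,-223.5,100),-9.6,0);comp("scene",.076,.09,(.55,.8,-.15,.1));comp("top",.03,.055,(.40,.6,-.32,-.12));comp("top",.076,.09,(.55,.8,-.15,.1))
p,d=r.capture("top");W=cloud(d,r.calibration("top"));X,Y,Z=np.moveaxis(W,-1,0);m=(Z>.058)&(Z<.072)&(X>.58)&(X<.66)&(abs(Y+.02)<.07);print(m.sum(),rect(W[m]),Z[m].mean())
E
```

```text
t 18.5 tip [515.8 -29.6 117.8] psi 3.3 tilt 11.8 f [0.  0.1 0.4] w 93.6
turn [1.6, 12.0, 12.9] slide [7.9, -192.5, 13.6]
scene 851 z 0.0798 [679.  -22.1] [111.6 116.7] 2.6
top 469 z 0.0424 [ 497.1 -222.8] [81.2 95.1] 80.0
top 681 z 0.0802 [680.1 -22.7] [111.1 113.7] 1.9
50 (array([626.2, -21.9]), array([109.3,  33.9]), 74.7) 0.06531023932920373
```

>>> send_rows(turn=[[1.6,12,12.9],[1.6,12,12.9],[1.6,12,12.9],[1.6,12,12.9],[1.6,12,12.9]], slide=[[8,-192,14],[8,-192,14],[8,-192,14],[8,-192,14],[8,-192,14]], hand=[94,94,94,94,94])

```text
t: 19.32
position: [0.5022, -0.2229, 0.1937]
eef_rot: [-0.001, 0.084, 0.996, -0.0]
ft_force: [0.4, 0.5, 0.6]
grip_width: 0.0941
gripper_force: 0.0
```

```bash
python3 - <<'E'
from h import *
tipnow();go((502,-223.5,10),-9.7,0)
E
```

```text
t 19.32 tip [ 502.  -222.9   96.7] psi -9.6 tilt -0.1 f [0.4 0.5 0.6] w 94.1
turn [-0.0, -0.1, 0.1] slide [-0.0, -0.6, 86.7]
```

>>> send_rows(turn=[[0,0,0],[0,0,0],[0,0,0],[0,0,0],[0,0,0],[0,0,0],[0,0,0]], slide=[[0,-0.5,45],[0,-0.5,75],[0,-0.5,87],[0,-0.5,87],[0,-0.5,87],[0,-0.5,87],[0,-0.5,87]], hand=[94,94,94,70,70,70,70])

```text
t: 20.2
position: [0.5024, -0.2237, 0.1088]
eef_rot: [0.0, 0.084, 0.996, -0.0]
ft_force: [-1.5, 2.0, 8.2]
grip_width: 0.0798
gripper_force: 30.0
```

```bash
python3 - <<'E'
from h import *
tipnow();print(r.sense()['gripper_force'])
# target: small yaw 3.0; nose 22 mm short of mouth face 620.5 -> grip pt is nose-42
a=np.radians(3.0)
L=np.array([680,-22.5])
for nose in(600,650):   # world x of nose along lane line
    g=L-np.array([np.cos(a),np.sin(a)])*(680-(nose-42))/np.cos(a);print(g)
    go((g[0],g[1],20),3.0,0)
E
```

```text
t 20.2 tip [ 502.5 -223.8   11.8] psi -9.6 tilt 0.0 f [-1.5  2.   8.2] w 79.8
30.001325346529484
[558.         -28.89374907]
turn [-0.1, 0.0, -12.6] slide [-22.3, 201.3, -8.4]
[608.         -26.27336011]
turn [-0.1, 0.0, -12.6] slide [-71.1, 212.3, -8.3]
```

>>> send_rows(turn=[[0,0,0],[0,0,-6],[0,0,-12.6],[0,0,-12.6],[0,0,-12.6],[0,0,-12.6],[0,0,-12.6],[0,0,-12.6],[0,0,-12.6]], slide=[[0,0,-30],[0,50,-40],[-5,100,-40],[-8,150,-40],[-9,198,-40],[-9,198,-40],[-9,198,-15],[-9,198,-10],[-9,198,-10]], hand=[70,70,70,70,70,70,70,70,70])

```text
t: 21.32
position: [0.5438, -0.0305, 0.1179]
eef_rot: [-0.001, -0.026, 1.0, -0.0]
ft_force: [0.0, 0.1, -1.4]
grip_width: 0.08
gripper_force: 30.0
```

```bash
python3 - <<'E'
from h import *
tipnow()
n="scene";p,d=r.capture(n);W=cloud(d,r.calibration(n));cv2.imwrite("pics/s3.png",cv2.resize(p[140:250,180:350],(773,500),interpolation=cv2.INTER_CUBIC)[:,:,::-1])
comp("top",.035,.062,(.53,.61,-.1,.04));comp("scene",.035,.062,(.43,.61,-.1,.04))
E
```

```text
t 21.32 tip [543.6 -30.5  20.9] psi 2.9 tilt -0.1 f [ 0.   0.1 -1.4] w 80.0Traceback (most recent call last):
  File "<stdin>", line 4, in <module>
  File "h.py", line 40, in comp
    k,l,st,_=cv2.connectedComponentsWithStats(m.astype(np.uint8));i=1+st[1:,4].argmax();P=W[l==i]
                                                                      ~~~~~~~~~~~~~~~^^
ValueError: attempt to get argmax of an empty sequence
```

View pics/s3.png

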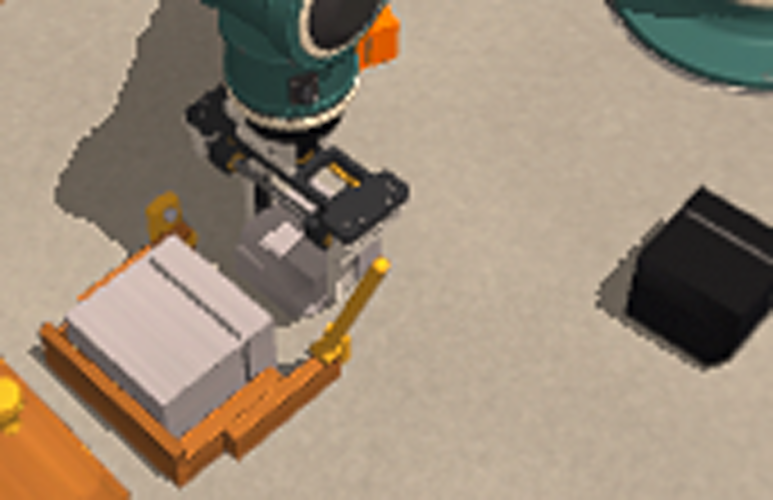

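Small is held level in the lane, between the arms and behind the medium's mouth. Next I insert its nose.

>>> send_rows(turn=[[0,0,0],[0,0,0],[0,0,0],[0,0,0],[0,0,0],[0,0,0],[0,0,0]], slide=[[-10,1,0],[-20,1,0],[-30,1,0],[-40,1,0],[-50,1,0],[-58,1,0],[-58,1,0]], hand=[70,70,70,70,70,70,70])

```text
t: 22.3
position: [0.6022, -0.0259, 0.1175]
eef_rot: [-0.0, -0.026, 1.0, -0.0]
ft_force: [-0.3, -0.7, -1.7]
grip_width: 0.0795
gripper_force: 30.0
```

```bash
python3 - <<'E'
from h import *
tipnow()
E
```

```text
t 22.3 tip [602.1 -25.9  20.5] psi 3.0 tilt -0.1 f [-0.3 -0.7 -1.7] w 79.5
```

>>> send_rows(turn=[[0,0,0],[0,0,0],[0,0,0],[0,0,0],[0,0,0],[0,0,0],[0,0,0],[0,0,0],[0,0,0]], slide=[[0,0,2],[0,0,2],[0,0,2],[0,0,2],[0,0,-40],[0,0,-75],[40,0,-75],[95,0,-75],[95,0,-75]], hand=[70,94,94,94,94,94,52,52,52])

```text
t: 23.42
position: [0.5039, -0.0312, 0.1928]
eef_rot: [-0.001, -0.026, 1.0, -0.001]
ft_force: [0.1, 0.2, 0.7]
grip_width: 0.0679
gripper_force: 0.0
```

```bash
python3 - <<'E'
from h import *
tipnow()
p,d=r.capture("top");W=cloud(d,r.calibration("top"));X,Y,Z=np.moveaxis(W,-1,0);m=(Z>.035)&(Z<.056)&(X>.53)&(X<.63)&(abs(Y+.026)<.05);P=W[m];print(m.sum());
if len(P): print(rect(P),np.polyfit(P[:,0],P[:,2],1))
cv2.imwrite("pics/t4.png",cv2.resize(p[150:270,190:340],(750,600),interpolation=cv2.INTER_CUBIC)[:,:,::-1])
go((510,-32,9),3.0,10)
E
```

```text
t 23.43 tip [503.6 -31.3  95.8] psi 3.0 tilt -0.2 f [0.1 0.2 0.7] w 67.9
0
turn [-0.1, -10.0, -0.0] slide [13.0, -1.1, 88.7]
```

View pics/t4.png

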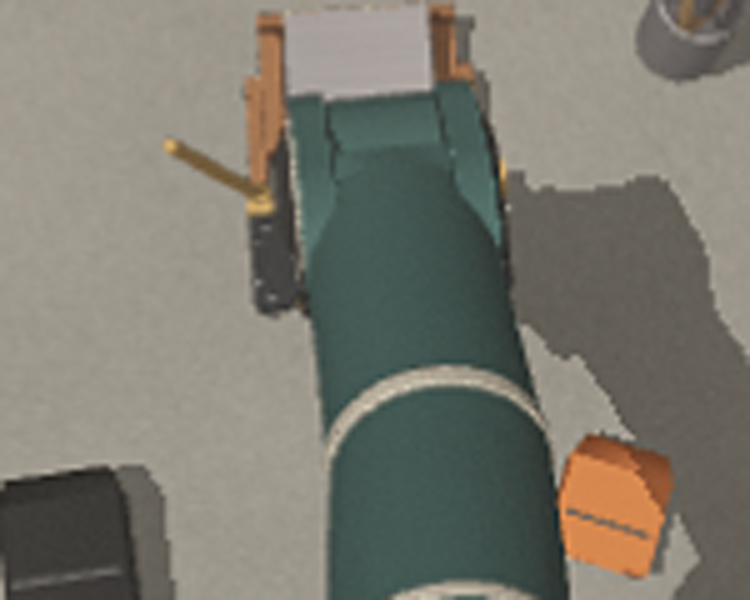

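The arm hides the small canister in this view, but its release pose is known. I'll go behind it, fingers low.

>>> send_rows(turn=[[0,-10,0],[0,-10,0],[0,-10,0],[0,-10,0]], slide=[[14,0,30],[14,0,70],[14,0,88],[14,0,88]], hand=[52,52,52,52])

```text
t: 23.98
position: [0.4933, -0.0314, 0.1039]
eef_rot: [0.086, -0.026, 0.996, 0.002]
ft_force: [-0.2, 0.2, -0.3]
grip_width: 0.0518
gripper_force: 0.0
```

```bash
python3 - <<'E'
from h import *
tipnow();go((535,-29.3,9),3.0,10);go((560,-28,9),3,10)
comp("scene",.03,.06,(.50,.64,-.1,.05))
E
```

```text
t 23.98 tip [509.9 -30.6   8.3] psi 3.0 tilt 9.7 f [-0.2  0.2 -0.3] w 51.8
turn [-0.0, -0.1, 0.0] slide [-24.6, -0.1, 3.6]
turn [-0.0, -0.1, 0.0] slide [-49.3, -0.1, 7.9]
scene 345 z 0.0454 [577.  -24.3] [66.2 83.9] 2.5
```

>>> send_rows(turn=[[0,0,0],[0,0,0],[0,0,0],[0,0,0],[0,0,0],[0,0,0],[0,0,0],[0,0,0],[0,0,0]], slide=[[-15,2,2],[-25,2,3.7],[-32,2,5],[-39,2,6.2],[-46,2,7.4],[-53,2,8.6],[-60,2,9.8],[-67,2,11],[-67,2,11]], hand=[52,52,52,52,52,52,52,52,52])

```text
t: 25.15
position: [0.5614, -0.026, 0.1056]
eef_rot: [0.087, -0.026, 0.996, 0.002]
ft_force: [0.3, 0.2, -0.1]
grip_width: 0.052
gripper_force: 0.0
```

```bash
python3 - <<'E'
from h import *
tipnow()
comp("scene",.03,.06,(.50,.64,-.1,.05))
E
```

```text
t 25.15 tip [578.3 -25.1  10.1] psi 3.0 tilt 9.9 f [ 0.3  0.2 -0.1] w 52.0
scene 167 z 0.0483 [587.3 -25.4] [49.4 84.6] 5.9
```

>>> send_rows(turn=[[0,0,0],[0,0,0],[0,0,0],[0,0,0],[0,0,0]], slide=[[-7,0,1.2],[-14,0,2.4],[-20,0,3.5],[-25,0,4.4],[-25,0,4.4]], hand=[52,52,52,52,52])

```text
t: 25.82
position: [0.5864, -0.0247, 0.1055]
eef_rot: [0.087, -0.026, 0.996, 0.002]
ft_force: [0.3, -0.1, -0.1]
grip_width: 0.0518
gripper_force: 0.0
```

>>> send_rows(turn=[[0,0,0],[0,0,0],[0,0,0],[0,0,0]], slide=[[-2,0,0.3],[-4,0,0.7],[-5,0,0.9],[-5,0,0.9]], hand=[52,52,52,52])

```text
t: 26.32
position: [0.5907, -0.0245, 0.1053]
eef_rot: [0.086, -0.026, 0.996, 0.002]
ft_force: [-5.0, 0.2, 4.5]
grip_width: 0.0517
gripper_force: 2.5
```

>>> send_rows(turn=[[0,0,0],[0,0,0],[0,0,0]], slide=[[-1,0,0.2],[-2,0,0.3],[-2,0,0.3]], hand=[52,52,52])

```text
t: 26.7
position: [0.5914, -0.0244, 0.1051]
eef_rot: [0.085, -0.026, 0.996, 0.002]
ft_force: [-15.7, 0.0, 12.2]
grip_width: 0.0521
gripper_force: 8.1
```

>>> send_rows(turn=[[0,0,0],[0,0,0],[0,0,0]], slide=[[-1,0,0.2],[-2,0,0.3],[-2,0,0.3]], hand=[52,52,52])

```text
t: 27.08
position: [0.592, -0.0244, 0.1047]
eef_rot: [0.083, -0.026, 0.996, 0.002]
ft_force: [-27.8, 0.1, 21.4]
grip_width: 0.0518
gripper_force: 14.1
```

```bash
python3 - <<'E'
from h import *
tipnow()
E
```

```text
t 27.07 tip [608.1 -23.6   9.1] psi 3.0 tilt 9.4 f [-27.8   0.1  21.4] w 51.8
```

>>> send_rows(turn=[[0,0,0],[0,0,0],[0,0,0],[0,0,0],[0,0,0],[0,0,0]], slide=[[20,0,-3],[60,0,-10],[60,0,-70],[60,0,-130],[60,0,-190],[60,0,-230]], hand=[52,52,0,0,0,0])

```text
t: 27.82
position: [0.4964, -0.0293, 0.3249]
eef_rot: [0.088, -0.026, 0.996, 0.002]
ft_force: [0.3, -0.5, 0.4]
grip_width: 0.0153
gripper_force: 0.0
```

```bash
python3 - <<'E'
from h import *
tipnow()
go((595,155,240),-87,0)
p,d=r.capture("scene");W=cloud(d,r.calibration("scene"));hsv=cv2.cvtColor(p,cv2.COLOR_RGB2HSV);X,Y,Z=np.moveaxis(W,-1,0)
m=(hsv[...,1]>110)&(Z>.07)&(Z<.23)&(X>.57)&(X<.62)&(Y>.05)&(Y<.14);P=W[m];print(m.sum())
for lo in np.arange(.07,.21,.02):
    Q=P[(P[:,2]>=lo)&(P[:,2]<lo+.02)]
    if len(Q): print(round(lo,2),np.median(Q,axis=0).round(4),len(Q))
cv2.imwrite("pics/s5.png",cv2.resize(p[140:250,180:350],(773,500),interpolation=cv2.INTER_CUBIC)[:,:,::-1])
# canister mouths
for z0,z1,nm in((.058,.071,'med'),(.044,.056,'small')):
    m=(Z>z0)&(Z<z1)&(X>.585)&(X<.64)&(abs(Y+.024)<.046)&(hsv[...,1]<60);print(nm,m.sum(),rect(W[m]) if m.sum()>4 else '',Z[m].mean() if m.sum() else '')
E
```

```text
t 27.82 tip [513.5 -28.5 229.4] psi 3.0 tilt 10.0 f [ 0.3 -0.5  0.4] w 15.3
turn [7.9, 8.0, 89.7] slide [-108.5, 178.9, 6.9]
74
0.07 [0.5987 0.0745 0.0781] 6
0.09 [0.5979 0.0819 0.0979] 12
0.11 [0.5968 0.0883 0.1172] 9
0.13 [0.5965 0.0955 0.139 ] 11
0.15 [0.5974 0.1017 0.1615] 10
0.17 [0.597  0.1092 0.1805] 11
0.19 [0.5947 0.1177 0.2027] 15
med 0  
small 0
```

View pics/s5.png

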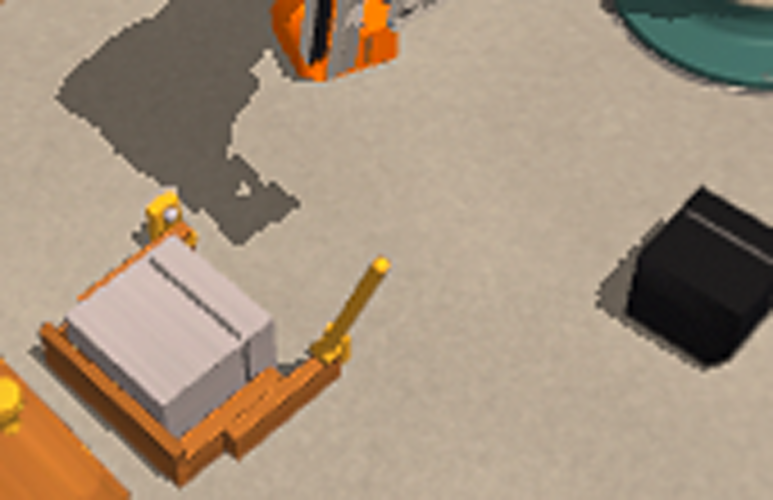

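Nest looks flush; the bar is upright-leaning at (355,310). Now move to its outer side.

>>> send_rows(turn=[[7.9,8,89.7],[7.9,8,89.7],[7.9,8,89.7],[7.9,8,89.7],[7.9,8,89.7],[7.9,8,89.7],[7.9,8,89.7],[7.9,8,89.7],[7.9,8,89.7],[7.9,8,89.7]], slide=[[-20,60,-10],[-40,120,-10],[-60,179,-10],[-108,179,7],[-108,179,7],[-108,179,7],[-108,179,7],[-108,179,7],[-108,179,7],[-108,179,7]], hand=[0,0,0,0,0,0,0,0,0,0])

```text
t: 29.12
position: [0.5948, 0.1551, 0.3331]
eef_rot: [-0.001, 0.688, 0.726, -0.001]
ft_force: [0.5, -0.3, 0.8]
grip_width: 0.0005
gripper_force: 0.0
```

```bash
python3 - <<'E'
from h import *
tipnow()
# tip centre y (hinge 61), z for bar angle; closed width check; x follows bar plane
p,d=r.capture("top");W=cloud(d,r.calibration("top"));X,Y,Z=np.moveaxis(W,-1,0)
for n,z0,z1 in(('med',.058,.072),('small',.044,.056)):
    m=(Z>z0)&(Z<z1)&(X>.58)&(X<.64)&(abs(Y+.024)<.046);P=W[m];print(n,len(P),P.mean(0).round(4) if len(P) else'',P[:,0].min() if len(P) else '')
go((595,150,170),-87,0)
for th in(90,80,70,60,50,40,30,20,12,6,3,0,-2):
    t=np.radians(th);y=61-130*np.cos(t)+6*np.sin(t)+8;z=40+130*np.sin(t)+6*np.cos(t)
    print(th,round(y),round(z,1),end=' ');go((595-(61-y)*-.0,y,z),-87,0)
E
```

```text
t 29.12 tip [594.5 155.1 236.1] psi -87.0 tilt -0.0 f [ 0.5 -0.3  0.8] w 0.5
med 44 [ 0.6244 -0.0242  0.0648] 0.6201802866130813
small 42 [ 0.6201 -0.022   0.0493] 0.6144288633920549
turn [-0.2, -0.0, 0.2] slide [-5.2, 0.3, 66.1]
90 75 170.0 turn [-0.2, -0.0, 0.2] slide [-80.1, -3.9, 66.1]
80 52 169.1 turn [-0.2, -0.0, 0.2] slide [-102.7, -5.1, 67.1]
70 30 164.2 turn [-0.2, -0.0, 0.2] slide [-124.9, -6.3, 71.9]
60 9 155.6 turn [-0.2, -0.0, 0.2] slide [-145.8, -7.5, 80.6]
50 -10 143.4 turn [-0.2, -0.0, 0.2] slide [-165.0, -8.5, 92.7]
40 -27 128.2 turn [-0.2, -0.0, 0.2] slide [-181.7, -9.4, 108.0]
30 -41 110.2 turn [-0.2, -0.0, 0.2] slide [-195.5, -10.1, 125.9]
20 -51 90.1 turn [-0.2, -0.0, 0.2] slide [-206.0, -10.6, 146.0]
12 -57 72.9 turn [-0.2, -0.0, 0.2] slide [-211.8, -10.9, 163.2]
6 -60 59.6 turn [-0.2, -0.0, 0.2] slide [-214.6, -11.0, 176.6]
3 -61 52.8 turn [-0.2, -0.0, 0.2] slide [-215.4, -11.0, 183.3]
0 -61 46.0 turn [-0.2, -0.0, 0.2] slide [-215.9, -11.0, 190.1]
-2 -61 41.5 turn [-0.2, -0.0, 0.2] slide [-216.1, -11.0, 194.7]
```

>>> send_rows(turn=[[0,0,0],[0,0,0],[0,0,0],[0,0,0],[0,0,0],[0,0,0],[0,0,0],[0,0,0],[0,0,0],[0,0,0]], slide=[[-5,-4,50],[-20,-4,66],[-40,-4,66],[-60,-4,66],[-80,-4,66],[-91,-4,66],[-103,-4,67],[-114,-4,69],[-125,-4,72],[-125,-4,72]], hand=[0,0,0,0,0,0,0,0,0,0])

```text
t: 30.42
position: [0.5968, 0.0291, 0.2609]
eef_rot: [-0.001, 0.689, 0.725, -0.001]
ft_force: [0.1, 0.8, -0.1]
grip_width: 0.0002
gripper_force: 0.0
```

```bash
python3 - <<'E'
from h import *
tipnow()
p,d=r.capture("scene");W=cloud(d,r.calibration("scene"));hsv=cv2.cvtColor(p,cv2.COLOR_RGB2HSV);X,Y,Z=np.moveaxis(W,-1,0)
m=(hsv[...,1]>110)&(Z>.07)&(Z<.23)&(X>.57)&(X<.63)&(Y>-.1)&(Y<.14);P=W[m];print(m.sum())
for lo in np.arange(.07,.21,.02):
    Q=P[(P[:,2]>=lo)&(P[:,2]<lo+.02)]
    if len(Q): print(round(lo,2),np.median(Q,axis=0).round(4),len(Q))
E
```

```text
t 30.43 tip [596.5  29.  163.9] psi -87.0 tilt -0.0 f [ 0.1  0.8 -0.1] w 0.2
82
0.07 [0.5977 0.0501 0.0782] 17
0.09 [0.5969 0.0422 0.1004] 16
0.11 [0.5984 0.0341 0.1192] 17
0.13 [0.5982 0.0274 0.139 ] 16
0.15 [0.5998 0.0212 0.1525] 3
0.17 [0.6022 0.011  0.1805] 6
0.19 [0.5997 0.0006 0.2027] 7
```

>>> send_rows(turn=[[0,0,0],[0,0,0],[0,0,0],[0,0,0],[0,0,0],[0,0,0],[0,0,0],[0,0,0],[0,0,0],[0,0,0]], slide=[[-11,0,4],[-21,0,9],[-31,0,15],[-40,0,21],[-49,0,28],[-57,0,36],[-64,0,45],[-71,0,54],[-77,0,64],[-81,0,74]], hand=[0,0,0,0,0,0,0,0,0,0])

```text
t: 31.72
position: [0.6009, -0.0512, 0.1865]
eef_rot: [-0.001, 0.688, 0.726, -0.001]
ft_force: [0.3, -0.8, 0.8]
grip_width: 0.0008
gripper_force: 0.4
```

>>> send_rows(turn=[[0,0,0],[0,0,0],[0,0,0],[0,0,0],[0,0,0]], slide=[[-3,0,9],[-6,0,17],[-7,0,24],[-8,0,30],[-8,0,34]], hand=[0,0,0,0,0])

```text
t: 32.35
position: [0.6013, -0.0589, 0.1531]
eef_rot: [-0.001, 0.688, 0.726, -0.001]
ft_force: [-3.3, -2.4, 14.2]
grip_width: 0.0004
gripper_force: 7.0
```

```bash
python3 - <<'E'
from h import *
tipnow()
E
```

```text
t 32.35 tip [600.9 -58.9  56.1] psi -87.0 tilt -0.0 f [-3.3 -2.4 14.2] w 0.4
```

>>> send_rows(turn=[[0,0,0],[0,0,0],[0,0,0],[0,0,0],[0,0,0]], slide=[[0,0,3],[0,0,6],[0,0,9],[0,0,11],[0,0,11]], hand=[0,0,0,0,0])

```text
t: 32.98
position: [0.6014, -0.0589, 0.143]
eef_rot: [-0.001, 0.688, 0.726, -0.001]
ft_force: [-5.3, -1.6, 14.1]
grip_width: 0.0002
gripper_force: 7.4
```

```bash
python3 - <<'E'
from h import *
tipnow()
E
```

```text
t 32.98 tip [601.2 -58.9  46. ] psi -87.0 tilt -0.0 f [-5.3 -1.6 14.1] w 0.2
```

>>> send_rows(turn=[[0,0,0],[0,0,0]], slide=[[0,0,2],[0,0,2]], hand=[0,0])

```text
t: 33.22
position: [0.6017, -0.0589, 0.1425]
eef_rot: [-0.001, 0.688, 0.726, -0.001]
ft_force: [-13.5, -1.5, 38.0]
grip_width: 0.0008
gripper_force: 19.0
```

>>> send_rows(turn=[[0,0,0],[0,0,0],[0,0,0],[0,0,0],[0,0,0],[0,0,0],[0,0,0],[0,0,0]], slide=[[0,0,-40],[0,0,-100],[0,-60,-150],[0,-120,-200],[0,-180,-200],[100,-180,-200],[150,-180,-200],[150,-180,-200]], hand=[0,0,0,0,0,0,0,0])

```text
t: 34.22
position: [0.4132, 0.0844, 0.3414]
eef_rot: [-0.001, 0.687, 0.727, -0.0]
ft_force: [1.0, -0.8, -0.2]
grip_width: 0.0004
gripper_force: 0.0
```

```bash
python3 - <<'E'
from h import *
tipnow()
for n in("top","scene"):
    p,d=r.capture(n);W=cloud(d,r.calibration(n));X,Y,Z=np.moveaxis(W,-1,0);hsv=cv2.cvtColor(p,cv2.COLOR_RGB2HSV)
    comp(n,.076,.09,(.55,.8,-.15,.1))
    for nm,z0,z1 in(('med',.058,.072),('small',.046,.056)):
        m=(Z>z0)&(Z<z1)&(X>.605)&(X<.64)&(abs(Y+.024)<.046)&(hsv[...,1]<70);P=W[m];print(n,nm,len(P),P.mean(0).round(4) if len(P) else'',P[:,0].min().round(4) if len(P) else '')
    m=(hsv[...,1]>110)&(Z>.03)&(Z<.07)&(X>.58)&(X<.62)&(Y>-.1)&(Y<.035);P=W[m];print('bar',len(P),P.mean(0).round(4),np.polyfit(P[:,1],P[:,2],1).round(4))
    if n=="top": cv2.imwrite("pics/t6.png",cv2.resize(p[150:240,210:330],(800,600),interpolation=cv2.INTER_CUBIC)[:,:,::-1])
E
```

```text
t 34.23 tip [413.   84.5 244.4] psi -86.8 tilt -0.0 f [ 1.  -0.8 -0.2] w 0.4
top 694 z 0.0802 [679.6 -22.7] [111.2 114. ] 2.5
top med 46 [ 0.6248 -0.0248  0.0642] 0.6206
top small 35 [ 0.6199 -0.0228  0.0497] 0.614
bar 84 [ 0.5971 -0.032   0.0443] [-0.0075  0.0441]
scene 851 z 0.08 [678.5 -22.4] [111.8 117.5] 2.7
scene med 0  
scene small 0  
bar 108 [ 0.5992 -0.0301  0.044 ] [-0.0011  0.0439]
```

View pics/t6.png

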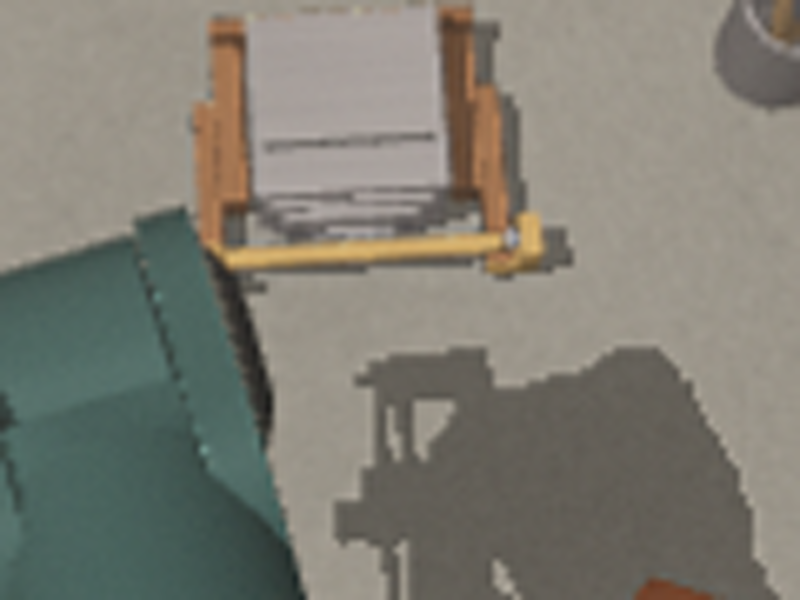

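The bar lies level across the mouths, from (220,258) to (505,242), and is shut. The nest sits fully back and the robot is clear.

```bash
python3 -c "
from plant import r
print(r.hand_in())"
```

```text
the job is handed in; nothing more can be done
None
```

I nested the three canisters back against the cradle's rear stop, clicked the keeper bar shut and handed the job in at about 34 s; the judge's result was not shown.

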